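# Press a push nut tight on a trolley wheel axle

### The arm

A 6-joint arm with a two-finger parallel gripper is mounted at the origin on the work surface. World frame = base frame: x ahead of the robot, y to its left, z up, the work surface at z = 0. Lengths are in m, angles in rad, forces in N, time in s.
With the tool pointing down it reaches from about 0.325 to 0.775 m from the base axis. Payload 9.3 kg.
Tool frame: the origin (TCP) lies midway between the tips of the shut fingers; the grasp point (between the pads) lies 19 mm behind it; z points along the fingers, y is the line along which they close (so a half turn about z gives the same grasp; the last joint's range is limited). The gripper opens to 85 mm and grips with 20 to 120 N. Pads are 22 mm wide; open, the fingers measure 114 mm over their backs; the gripper's body (76 mm by 85 mm) begins 54 mm behind the grasp point. The pads swing forward as they close: fully open they stand 13 mm farther back than shut.
Start: joints at [1.135, 0.259, 0.021, 1.334, 0, 1.418], TCP at [0.153, 0.528, 0.21] pointing down, gripper open.
Joint ranges: [-3.04, 3.04], [-0.91, 1.82], [-1.04, 1.36], [-1.92, 1.95], [-1.52, 1.45], [-3.14, 3.14]. Speed limits (rad/s): [2.22, 2.22, 2.79, 3.14, 3.14, 3.14].

### API

Orientations are given as a 3x3 rotation matrix whose columns are the frame's x, y, z axes.
In Python, from plant import * gives the robot as it stands.
- The arm moves only by the tool carry_out, never from a script. Its argument "rows" is a list of rows, each an object of numbers: "dx", "dy", "dz": the shift along the tool's x, y, z in cm; "yaw": the turn about the tool's z in degrees. A call has exactly 10 rows; each row is the pose to reach, as a shift and turn from the pose commanded when the call began, along the tool's axes at that moment; what a row does not reach only later rows make up. A row lasts 1/8 s, in which the tool goes at most 62.5 mm and 10.7 degrees, less where a joint would pass 70% of its speed; a pose out of reach is approached as far as the arm can. A call with a gripper value outside its range is refused whole. "fingers" is the finger opening in cm, from 0 to 8.54, set as the call begins (left out, the last holds). The fingers move at their own pace and stop on an object; the grip force is fixed at half the most. Time passes only in rows, so rows that repeat a pose let the fingers close, or fill a call up. It gives the time, the measured TCP pose, the force, the opening and the grip force at its end, in the units of the state.
- get_state(): the state, without advancing time (a new reading comes with each control period).
- read_camera(name): name is "side" or "top" or "wrist"; returns the picture (384x512x3 uint8, blue, green, red); there is no depth.
- camera_info(name): a dict with "intrinsics" (3x3 intrinsics, pixels), "world_to_cam" (4x4, takes a point from world to camera coordinates). Camera axes: x right, y up, looking along -z (the intrinsics and any distortion apply to the point x, -y, -z); pixel columns grow to the right and rows downward; lengths in m; the calibration is good to about 2 mm. A picture is of the moment at which its call begins: read the wrist's pose just before it. camera_info takes no time and is no camera call; for the wrist camera it gives the pose at the moment of the call.
- hand_in(): hands the job in; it is judged then, once.
The state is a dict: "clock": time; "qpos": joint angles; "qd": joint speeds; "joint_efforts": joint torques, N m; "position": TCP position; "eef_rot": TCP orientation; "contact_force": force on the tool from outside, world axes, zero at the start; "wrist_torque": the same for the moment, N m; "gripper_width": opening from 0.0 (shut) to 1.0 (fully open); "finger_force": force on a finger pad.
Only numpy, scipy, OpenCV 4.12 (cv2) and the standard library are available. Lean on these libraries where they do the work, as an engineer would, in place of code of your own. Each camera call takes 0.05 s, during which the arm holds its last target. There are 200 camera calls.

### The job

The wheel in the blue bracket has its washer on and a brass push nut started on its axle. Take the red hollow setting tool from the white tray, slip it over the axle onto the nut and press the nut straight down until it bites tight, clamping the washer so that the sprung wheel stays slightly pressed down once you let go; then stand the tool back upright in the tray. Push with the tool, not the fingers, never with more than 25 N as the hub cracks easily, and leave the bystanders where they are.

Things in the scene. Friction and masses are not known exactly. Their poses are not given: they have to be found in the camera images.
- tool: loose red hollow setting tool (a tube open at both ends), standing upright in the tray: 29 mm across, 90 mm high, 0.14 kg, bore 17 mm through, widened to 21 mm over the lowest 5 mm. Its foot presses the nut while the axle passes up its bore. Origin: centre of its foot, z up the bore
- tool_centre (a point): centre of the setting tool, on the bore's axis, 45 mm above its foot; grip it here or higher, the fingers level
- tray: fixed white parts tray, 220 mm (its x) by 200 mm (its y), rim 12 mm high, floor 4 mm thick, walls 4 mm; the tool stands in its -y half, a washer and a rock chip lie 60 mm to the +y side of its middle; origin under its centre
- bracket: fixed wheel bracket: blue plate 130 mm (x) by 110 mm (y) by 12 mm with a dark block 60 mm square up to 30 mm, from which a plain steel axle 12 mm in diameter stands upright to 120 mm above the bench; origin under the axle on the bench
- axle_tip (a point): centre of the axle's free top end, 120 mm above the bench; the top 7 mm taper from 12 to 8 mm across
- nut: brass toothed push nut already started on the axle: 34 mm across, 5 mm thick. Sliding it along the axle takes a steady push of about 9 N, and it stays where it is left. Its height differs from start to start, 12 to 26 mm clear above the washer. Origin: centre of its underside
- nut_top (a point): centre of the push nut's flat top face, on the axle, 5 mm above its underside; the tool's foot presses here
- hub_washer: plain steel washer lying loosely round the axle on the hub, under the nut: 32 mm across, 4 mm thick; origin: centre of its underside
- wheel: wheel lying flat round the axle: black tyre 80 mm across and 24 mm high, white hub 36 mm across standing 6 mm higher. It cannot leave the axle and rests on a stiff spring: 1 mm down for about 20 N, at most 4 mm. Its height differs from start to start. Origin: centre of its underside
- hub_face (a point): centre of the white hub's flat top face, on the axle, 30 mm above the wheel's underside; the washer lies on it, so the nut meets the washer 4 mm above this point
- washer: loose spare flat washer lying in the tray, 30 mm across, 5 mm thick (not needed); origin under its centre
- chip: loose dark rock chip lying in the tray, about 38 mm across, 18 mm high; origin under its centre
- hammer: loose club hammer lying flat, about 230 mm long, black and yellow handle, dark steel head 95 mm wide; origin midway along the handle, on the bench
- rock: loose dark rock sample, 84 mm across, 50 mm high; origin under its centre
- jar: loose clear sample jar with a yellow lid, 66 mm across, 70 mm high; origin under its centre
- spare_wheel: loose spare wheel lying flat, black tyre 80 mm across, 30 mm high over its white hub, no axle; origin under its centre
- goggles: loose safety goggles with red side arms, about 150 mm wide and 110 mm deep, 50 mm high; origin on the bench under the middle of the front
Things that resemble listed ones, but are neither listed nor needed, are in the scene too. Several things have the shape of the tool; the one meant has the colours described above.

How it is judged:
By the outcome, as a careful person would: the job done as asked, in the order asked, and still so for the second after the job is handed in, with the robot touching nothing.
It also fails if it takes over 51 s, if anything falls off the work surface, if the arm or the gripper's body presses on something with over 40 N, if the wrist force passes 120 N, or if a joint passes its speed limit or range.

## Working session

There is one attempt and no reset: what is moved stays moved. The work goes in short steps, Python scripts to look and compute and a tool call to move; the robot and the scene stay as the last step left them, time stands still between calls to the robot, and variables do not carry over. Pictures are saved under pics/ and viewed, at most 10 in all, crops included, and the job is handed in when it is done.

Besides the shell and the picture viewer there is one more tool, called after "Emit:" as name([rows], argument=value, ...), one row to a line, values as JSON. carry_out: Moves the arm, as the interface text tells. Its arguments: {"type":"object","properties":{"rows":{"type":"array"},"fingers":{"type":"number"}},"required":["rows"]}

```bash
mkdir -p pics
python3 - <<'E'
from plant import *
import cv2
s=get_state();print({k:np.round(v,3).tolist() if 'np' in globals() else v for k,v in s.items()})
for n in("side","top"):
    cv2.imwrite(f"pics/{n}1.png",read_camera(n))
    print(n,camera_info(n))
E
```

```text
{'clock': 0.0, 'qpos': array([ 1.13543008e+00,  2.59205590e-01,  2.07424212e-02,  1.33370059e+00,
       -4.78975766e-06,  1.41821593e+00]), 'qd': array([ 2.23251501e-04,  1.32817398e-03, -9.08980077e-05, -1.60479433e-03,
        4.21669249e-04,  3.78789991e-04]), 'joint_efforts': array([ 2.60684654e-03, -5.55636978e+01,  3.44533002e+01,  1.38194769e-02,
       -8.81473147e-05, -2.53139120e-05]), 'position': array([0.15332781, 0.52786524, 0.2092513 ]), 'eef_rot': array([[-9.60281767e-01,  2.79031540e-01, -5.72360837e-04],
       [ 2.79032053e-01,  9.60280986e-01, -1.24189111e-03],
       [ 2.03100439e-04, -1.35227241e-03, -9.99999065e-01]]), 'contact_force': array([ 0.90411082, -0.19799633,  0.0914432 ]), 'wrist_torque': array([ 0.01905031, -0.01110803,  0.00374978]), 'finger_force': 0.0, 'gripper_width': 0.9966420514816678}
side {'intrinsics': array([[365.77298619,   0.        , 260.96759157],
       [  0.        , 365.77298619, 192.38708947],
       [  0.        ,   0.        ,   1.        ]]), 'world_to_cam': array([[ 0.84853302, -0.52865727,  0.02265397, -0.51650111],
       [ 0.30910731,  0.52997829,  0.78966808, -0.25571336],
       [-0.42946989, -0.66305694,  0.61311591, -0.89249615],
       [ 0.        ,  0.        ,  0.        ,  1.        ]])}
top {'intrinsics': array([[422.03382776,   0.        , 254.39844818],
       [  0.        , 422.03382776, 188.54283216],
       [  0.        ,   0.        ,   1.        ]]), 'world_to_cam': array([[-0.00932099, -0.99962211, -0.02586022,  0.00594447],
       [ 0.99522185, -0.01178742,  0.09692532, -0.59694668],
       [-0.09719352, -0.02483322,  0.99495564, -1.21953187],
       [ 0.        ,  0.        ,  0.        ,  1.        ]])}
```

View pics/side1.png

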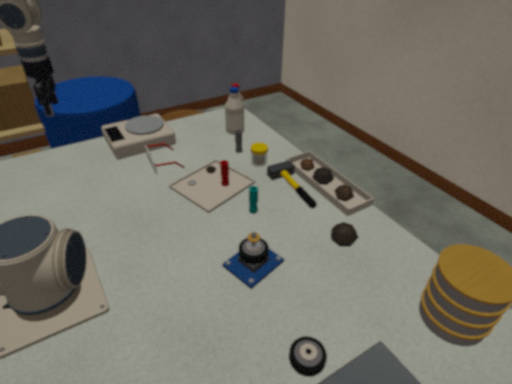

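View pics/top1.png

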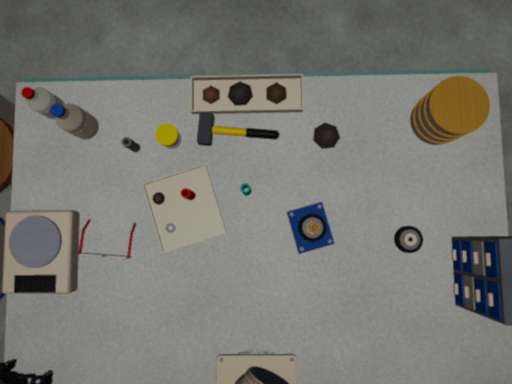

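The side view shows three tube shapes: red in the tray at (224,173), teal at (253,200) and grey at (238,142). In the top view they are at (188,193), (246,189) and (131,145). There is also a red bottle cap at (28,93) in the top view. By the description, the red tube in the white tray is the one. The bracket is at (253,255) in the side view and (312,228) in the top view.

```bash
cat > h.py <<'E'
from plant import *
import numpy as np, cv2
def ray(n,u,v,info=None):
    c=info or camera_info(n);K=c["intrinsics"];T=c["world_to_cam"]
    d=np.array([(u-K[0,2])/K[0,0],-(v-K[1,2])/K[1,1],-1.]);R=T[:3,:3]
    return -R.T@T[:3,3],R.T@d
def at_z(n,u,v,z,info=None):
    o,d=ray(n,u,v,info);return o+d*(z-o[2])/d[2]
def proj(n,p,info=None):
    c=info or camera_info(n);q=c["world_to_cam"][:3,:3]@np.array(p)+c["world_to_cam"][:3,3]
    return (c["intrinsics"]@np.array([q[0],-q[1],-q[2]])/-q[2])[:2]
def crop(img,u,v,w,h,s): return cv2.resize(img[v:v+h,u:u+w],None,fx=s,fy=s,interpolation=cv2.INTER_CUBIC)
E
python3 - <<'E'
from h import *
a=cv2.imread("pics/side1.png");b=cv2.imread("pics/top1.png")
f=lambda i,u,v:crop(i,u,v,66,50,6)
cv2.imwrite("pics/c1.png",np.vstack([np.hstack([f(a,195,148),f(a,220,228)]),np.hstack([f(b,160,170),f(b,280,203)])]))
E
```

```text
(no output)
```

View pics/c1.png

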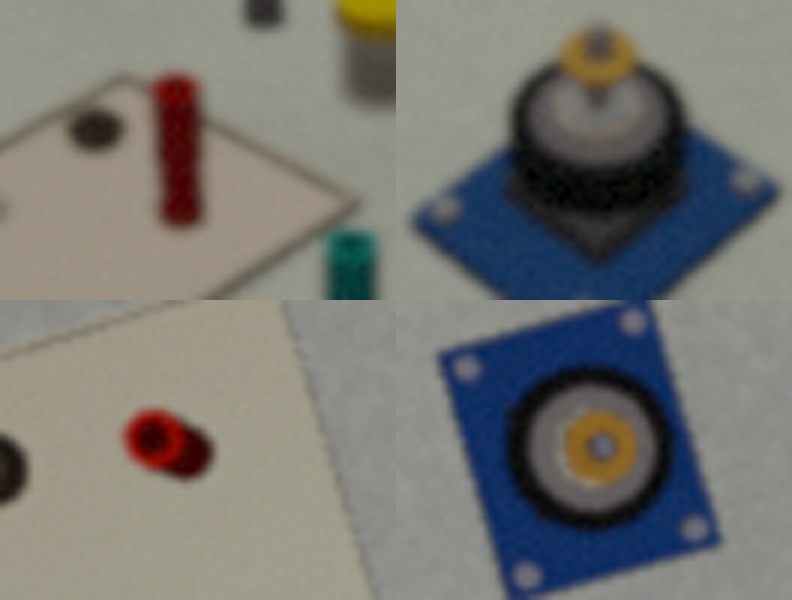

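The crop confirms the red hollow tube, standing in the tray near the chip, with its top rim at side ≈(224.3,162.4) and top ≈(185.3,192.6). The axle tip is at side ≈(253.6,232.7) and top ≈(313.9,227). The brass nut sits above the hub.

Run:
```python
from h import *
f=lambda x:(x+.5)/6-.5
for nm,ts,ss,z in(("tool",(160+f(154),170+f(138)),(195+f(177),148+f(90)),.094),("tip",(280+f(206),203+f(146)),(220+f(204),228+f(28)),.12)):
    t=at_z("top",*ts,z);s=at_z("side",*ss,z);print(nm,t,s)
s=get_state();R=s["eef_rot"];p=s["position"];print(R.T@(np.array([*at_z("top",160+f(154),170+f(138),.094)[:2],.2])-p))
print(camera_info("wrist"))
# nut from side: axle axis xy from top, z of nut top
o,d=ray("side",220+f(202),228+f(54))
x=at_z("top",280+f(206),203+f(146),.12)[:2];
k=np.dot(x-o[:2],d[:2])/np.dot(d[:2],d[:2]);print("nut z",(o+k*d))
```

```text
tool [0.58151857 0.192702   0.094     ] [0.58064734 0.18982463 0.094     ]
tip [ 0.48177666 -0.16289334  0.12      ] [ 0.48083956 -0.16510317  0.12      ]
[-0.50468998 -0.20239952  0.00948326]
{'intrinsics': array([[295.19626859,   0.        , 255.31543079],
       [  0.        , 295.19626859, 197.640771  ],
       [  0.        ,   0.        ,   1.        ]]), 'world_to_cam': array([[ 0.27872339,  0.9603697 , -0.00182022, -0.54869607],
       [-0.91742695,  0.26569893, -0.29619565,  0.03931146],
       [-0.2839737 ,  0.08422657,  0.95512555, -0.37796297],
       [ 0.        ,  0.        ,  0.        ,  1.        ]])}
nut z [ 0.48149477 -0.16272045  0.10247366]
```

Emit:
carry_out([
  {"dx":-3,"dy":-1.2,"dz":0},
  {"dx":-8.1,"dy":-3.3,"dz":0},
  {"dx":-13.6,"dy":-5.5,"dz":0},
  {"dx":-19.4,"dy":-7.8,"dz":1},
  {"dx":-25.2,"dy":-10.2,"dz":2},
  {"dx":-31,"dy":-12.5,"dz":3},
  {"dx":-36.8,"dy":-14.9,"dz":4},
  {"dx":-42.4,"dy":-17.1,"dz":5},
  {"dx":-47.5,"dy":-19.2,"dz":5},
  {"dx":-50.5,"dy":-20.4,"dz":5},
], fingers=8.5)

```text
$.rows[0]: bad value
```

Run:
```python
from h import *
s=get_state();i=camera_info("wrist");w=read_camera("wrist")
s=get_state();print(s["clock"],s["position"],s["eef_rot"],s["contact_force"])
np.save("wi.npy",i["world_to_cam"])
print("expected",proj("wrist",[.5808,.1915,.094],i),proj("wrist",[.5808,.1915,.004],i), proj("wrist",s["position"]+[0,0,-.1],i))
cv2.imwrite("pics/w1.png",w)
```

```text
0.15 [0.15336488 0.52792677 0.20940255] [[-9.60272948e-01  2.79062124e-01 -4.43169181e-04]
 [ 2.79062430e-01  9.60272487e-01 -9.54586432e-04]
 [ 1.59174255e-04 -1.04033540e-03 -9.99999446e-01]] [ 0.32570284 -0.57471075  0.59965006]
expected [118.13265442 515.4723814 ] [140.77512867 448.17955983] [256.24258714 190.62747497]
```

View pics/w1.png

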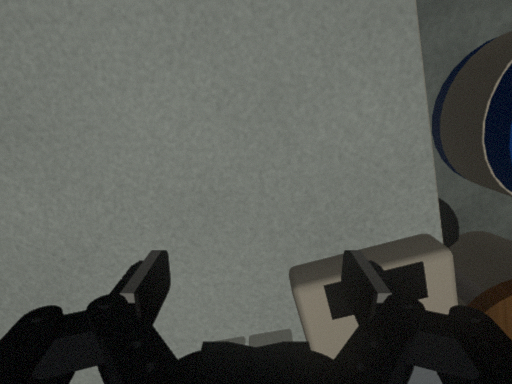

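The move was refused, probably because the rows left out yaw, so the wrist picture only shows the start pose: pads at about (150,290) and (365,290), scale lower right. I'll add yaw.

Emit:
carry_out([
  {"dx":-3,"dy":-1.2,"dz":0,"yaw":0},
  {"dx":-8.1,"dy":-3.3,"dz":0,"yaw":0},
  {"dx":-13.6,"dy":-5.5,"dz":0,"yaw":0},
  {"dx":-19.4,"dy":-7.8,"dz":1,"yaw":0},
  {"dx":-25.2,"dy":-10.2,"dz":2,"yaw":0},
  {"dx":-31,"dy":-12.5,"dz":3,"yaw":0},
  {"dx":-36.8,"dy":-14.9,"dz":4,"yaw":0},
  {"dx":-42.4,"dy":-17.1,"dz":5,"yaw":0},
  {"dx":-47.5,"dy":-19.2,"dz":5,"yaw":0},
  {"dx":-50.5,"dy":-20.4,"dz":5,"yaw":0},
], fingers=8.5)

```text
clock: 1.4
position: [0.5832, 0.1891, 0.159]
eef_rot: [[-0.96, 0.281, -0.001], [0.281, 0.96, -0.0], [0.001, -0.001, -1.0]]
contact_force: [-0.1, 0.7, -0.2]
gripper_width: 0.994
finger_force: 0.0
```

Run:
```python
from h import *
i=camera_info("wrist");w=read_camera("wrist")
s=get_state();print(s["clock"],s["position"])
np.save("wi.npy",i["world_to_cam"])
print("expected",proj("wrist",[.581,.1915,.094],i),proj("wrist",[.581,.1915,.004],i))
cv2.imwrite("pics/w2.png",w)
```

```text
1.45 [0.58551297 0.18736335 0.15869515]
expected [258.30483933 199.1342953 ] [257.61523236 174.5260475 ]
```

View pics/w2.png

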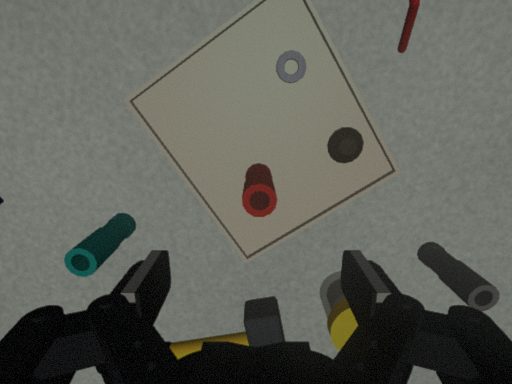

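The wrist view shows the red tool's top at (259,200), against an expected (258.3,199.1), so (0.581, 0.1915) holds. The chip is at (345,145) and is low. I'll descend and grip.

Emit:
carry_out([
  {"dx":0,"dy":0,"dz":0,"yaw":0},
  {"dx":0,"dy":0,"dz":0.5,"yaw":0},
  {"dx":0,"dy":0,"dz":2,"yaw":0},
  {"dx":0,"dy":0,"dz":4,"yaw":0},
  {"dx":0,"dy":0,"dz":6,"yaw":0},
  {"dx":0,"dy":0,"dz":8,"yaw":0},
  {"dx":0,"dy":0,"dz":9.8,"yaw":0},
  {"dx":0,"dy":0,"dz":11,"yaw":0},
  {"dx":0,"dy":0,"dz":11.4,"yaw":0},
  {"dx":0,"dy":0,"dz":11.4,"yaw":0},
])

```text
clock: 2.7
position: [0.5814, 0.1915, 0.0459]
eef_rot: [[-0.96, 0.279, 0.0], [0.279, 0.96, 0.0], [-0.0, 0.0, -1.0]]
contact_force: [1.2, -0.2, -0.1]
gripper_width: 0.997
finger_force: 0.0
```

Emit:
carry_out([
  {"dx":0,"dy":0,"dz":0,"yaw":0},
  {"dx":0,"dy":0,"dz":0,"yaw":0},
  {"dx":0,"dy":0,"dz":0,"yaw":0},
  {"dx":0,"dy":0,"dz":0,"yaw":0},
  {"dx":0,"dy":0,"dz":0,"yaw":0},
  {"dx":0,"dy":0,"dz":0,"yaw":0},
  {"dx":0,"dy":0,"dz":0,"yaw":0},
  {"dx":0,"dy":0,"dz":0,"yaw":0},
  {"dx":0,"dy":0,"dz":0,"yaw":0},
  {"dx":0,"dy":0,"dz":0,"yaw":0},
], fingers=2)

```text
clock: 3.95
position: [0.5818, 0.1914, 0.0464]
eef_rot: [[-0.96, 0.279, 0.001], [0.279, 0.96, 0.0], [-0.001, 0.0, -1.0]]
contact_force: [-1.6, -0.2, 5.7]
gripper_width: 0.331
finger_force: 59.3
```

Emit:
carry_out([
  {"dx":0,"dy":0,"dz":-0.3,"yaw":0},
  {"dx":0,"dy":0,"dz":-1.5,"yaw":0},
  {"dx":0,"dy":0,"dz":-3.5,"yaw":0},
  {"dx":0,"dy":0,"dz":-6,"yaw":0},
  {"dx":0,"dy":0,"dz":-8.5,"yaw":0},
  {"dx":0,"dy":0,"dz":-11,"yaw":0},
  {"dx":0,"dy":-0.5,"dz":-13,"yaw":0},
  {"dx":0,"dy":-2,"dz":-14.3,"yaw":0},
  {"dx":0,"dy":-4.5,"dz":-15,"yaw":0},
  {"dx":0,"dy":-8,"dz":-15,"yaw":0},
])

```text
clock: 5.2
position: [0.5588, 0.1136, 0.1964]
eef_rot: [[-0.961, 0.278, 0.001], [0.278, 0.961, -0.0], [-0.001, 0.0, -1.0]]
contact_force: [0.4, 0.3, -1.4]
gripper_width: 0.33
finger_force: 59.3
```

Emit:
carry_out([
  {"dx":-0.04,"dy":-4,"dz":0,"yaw":0},
  {"dx":-0.08,"dy":-8,"dz":0,"yaw":0},
  {"dx":-0.12,"dy":-12,"dz":0,"yaw":0},
  {"dx":-0.16,"dy":-16,"dz":0,"yaw":0},
  {"dx":-0.2,"dy":-20,"dz":0,"yaw":0},
  {"dx":-0.25,"dy":-24,"dz":0,"yaw":0},
  {"dx":-0.3,"dy":-27,"dz":0,"yaw":0},
  {"dx":-0.33,"dy":-28.5,"dz":0,"yaw":0},
  {"dx":-0.33,"dy":-28.9,"dz":0,"yaw":0},
  {"dx":-0.33,"dy":-28.9,"dz":0,"yaw":0},
])

```text
clock: 6.45
position: [0.4817, -0.1635, 0.1959]
eef_rot: [[-0.96, 0.279, -0.0], [0.279, 0.96, 0.0], [0.0, 0.0, -1.0]]
contact_force: [-0.3, 0.3, -1.8]
gripper_width: 0.33
finger_force: 59.3
```

Run:
```python
from h import *
a=read_camera("side");b=read_camera("top")
s=get_state();print(s["clock"],s["position"],s["contact_force"],s["gripper_width"])
p=s["position"]
for z in (.12,.12-.0):pass
f=lambda i,u,v:crop(i,u,v,66,84,6)
cv2.imwrite("pics/s2.png",a);cv2.imwrite("pics/t2.png",b)
cv2.imwrite("pics/c2.png",np.hstack([f(a,220,190),f(b,280,190)]))
print(proj("side",p+[0,0,-.0424]),proj("side",p+[0,0,.0476]))
```

```text
6.55 [ 0.48183882 -0.16307507  0.19586449] [-0.13554126  0.61344179 -0.85391275] 0.33470624676872346
[253.64670377 221.74544342] [254.05261415 192.79696728]
```

View pics/c2.png

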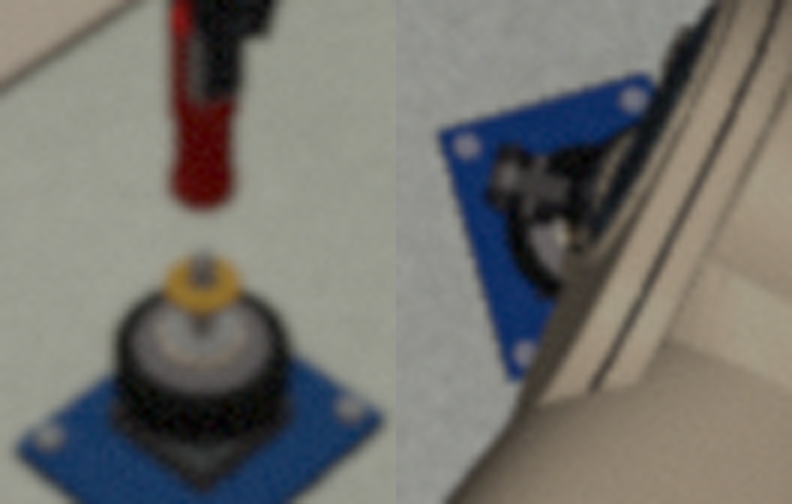

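The side crop shows the foot centred at column 202.5 over the axle at 203. The arm hides the axle in the top view. I'll descend over the axle.

Emit:
carry_out([
  {"dx":0,"dy":0,"dz":0.5,"yaw":0},
  {"dx":0,"dy":0,"dz":1.2,"yaw":0},
  {"dx":0,"dy":0,"dz":2,"yaw":0},
  {"dx":0,"dy":0,"dz":2.6,"yaw":0},
  {"dx":0,"dy":0,"dz":3.0,"yaw":0},
  {"dx":0,"dy":0,"dz":3.3,"yaw":0},
  {"dx":0,"dy":0,"dz":3.6,"yaw":0},
  {"dx":0,"dy":0,"dz":3.9,"yaw":0},
  {"dx":0,"dy":0,"dz":4.2,"yaw":0},
  {"dx":0,"dy":0,"dz":4.3,"yaw":0},
])

```text
clock: 7.8
position: [0.4816, -0.1639, 0.1527]
eef_rot: [[-0.96, 0.279, -0.0], [0.279, 0.96, 0.0], [0.0, 0.0, -1.0]]
contact_force: [-0.7, 0.9, -0.7]
gripper_width: 0.33
finger_force: 59.3
```

Run:
```python
from h import *
s=get_state();print(s["clock"],s["position"],s["contact_force"],s["wrist_torque"])
b=cv2.imread("pics/side1.png");cv2.imwrite("pics/c3.png",crop(b,228,222,52,48,12))
c=[.4815,-.1638]
for z in (.120,.105,.1,.095,.085,.08,.075,.07,.065):
    u=proj("side",[*c,z]); print(z,np.round(((u-[228,222]+.5)*12-.5),0))
```

```text
7.8 [ 0.48164995 -0.16390232  0.1526811 ] [-0.71332669  0.92884671 -0.74276219] [-0.00343841 -0.00107581  0.01709903]
0.12 [312. 124.]
0.105 [311. 175.]
0.1 [311. 192.]
0.095 [311. 209.]
0.085 [310. 242.]
0.08 [310. 259.]
0.075 [310. 275.]
0.07 [310. 291.]
0.065 [309. 307.]
```

View pics/c3.png

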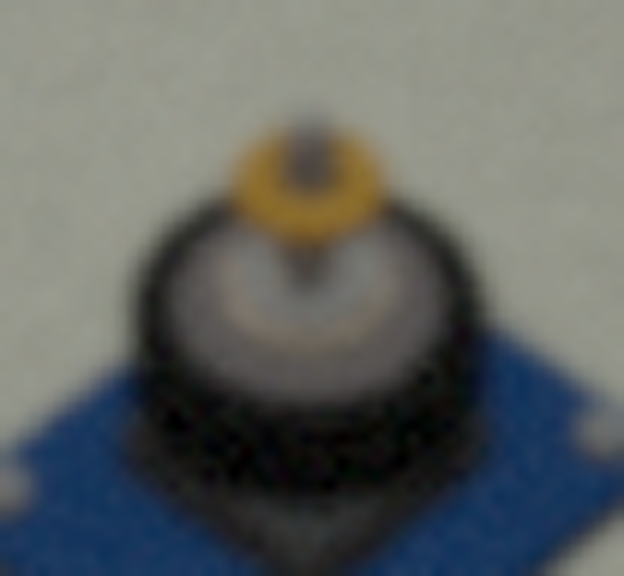

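The enlarged crop puts the nut's top-face centre at row ≈177 (z≈0.104) and the washer top at row ≈258 (z≈0.080), so the gap is about 19 mm. There has been no contact so far. I'll press slowly.

Emit:
carry_out([
  {"dx":0,"dy":0,"dz":0.1,"yaw":0},
  {"dx":0,"dy":0,"dz":0.2,"yaw":0},
  {"dx":0,"dy":0,"dz":0.3,"yaw":0},
  {"dx":0,"dy":0,"dz":0.4,"yaw":0},
  {"dx":0,"dy":0,"dz":0.5,"yaw":0},
  {"dx":0,"dy":0,"dz":0.6,"yaw":0},
  {"dx":0,"dy":0,"dz":0.7,"yaw":0},
  {"dx":0,"dy":0,"dz":0.8,"yaw":0},
  {"dx":0,"dy":0,"dz":0.9,"yaw":0},
  {"dx":0,"dy":0,"dz":1.0,"yaw":0},
])

```text
clock: 9.05
position: [0.4821, -0.1641, 0.1438]
eef_rot: [[-0.96, 0.279, 0.002], [0.279, 0.96, -0.001], [-0.002, -0.0, -1.0]]
contact_force: [-1.2, 2.0, 8.0]
gripper_width: 0.331
finger_force: 60.1
```

Emit:
carry_out([
  {"dx":0,"dy":0,"dz":0.1,"yaw":0},
  {"dx":0,"dy":0,"dz":0.2,"yaw":0},
  {"dx":0,"dy":0,"dz":0.3,"yaw":0},
  {"dx":0,"dy":0,"dz":0.4,"yaw":0},
  {"dx":0,"dy":0,"dz":0.5,"yaw":0},
  {"dx":0,"dy":0,"dz":0.6,"yaw":0},
  {"dx":0,"dy":0,"dz":0.65,"yaw":0},
  {"dx":0,"dy":0,"dz":0.7,"yaw":0},
  {"dx":0,"dy":0,"dz":0.75,"yaw":0},
  {"dx":0,"dy":0,"dz":0.8,"yaw":0},
])

```text
clock: 10.3
position: [0.482, -0.1641, 0.1358]
eef_rot: [[-0.96, 0.279, 0.001], [0.279, 0.96, -0.001], [-0.002, -0.0, -1.0]]
contact_force: [-1.4, 0.9, 6.8]
gripper_width: 0.331
finger_force: 60.1
```

Emit:
carry_out([
  {"dx":0,"dy":0,"dz":0.02,"yaw":0},
  {"dx":0,"dy":0,"dz":0.04,"yaw":0},
  {"dx":0,"dy":0,"dz":0.06,"yaw":0},
  {"dx":0,"dy":0,"dz":0.08,"yaw":0},
  {"dx":0,"dy":0,"dz":0.1,"yaw":0},
  {"dx":0,"dy":0,"dz":0.12,"yaw":0},
  {"dx":0,"dy":0,"dz":0.14,"yaw":0},
  {"dx":0,"dy":0,"dz":0.16,"yaw":0},
  {"dx":0,"dy":0,"dz":0.18,"yaw":0},
  {"dx":0,"dy":0,"dz":0.2,"yaw":0},
])

```text
clock: 11.55
position: [0.4821, -0.1641, 0.1338]
eef_rot: [[-0.96, 0.279, 0.002], [0.279, 0.96, -0.001], [-0.002, -0.0, -1.0]]
contact_force: [-1.7, 1.4, 8.1]
gripper_width: 0.33
finger_force: 60.1
```

Emit:
carry_out([
  {"dx":0,"dy":0,"dz":0.02,"yaw":0},
  {"dx":0,"dy":0,"dz":0.04,"yaw":0},
  {"dx":0,"dy":0,"dz":0.06,"yaw":0},
  {"dx":0,"dy":0,"dz":0.08,"yaw":0},
  {"dx":0,"dy":0,"dz":0.1,"yaw":0},
  {"dx":0,"dy":0,"dz":0.11,"yaw":0},
  {"dx":0,"dy":0,"dz":0.12,"yaw":0},
  {"dx":0,"dy":0,"dz":0.13,"yaw":0},
  {"dx":0,"dy":0,"dz":0.14,"yaw":0},
  {"dx":0,"dy":0,"dz":0.15,"yaw":0},
])

```text
clock: 12.8
position: [0.4821, -0.164, 0.1323]
eef_rot: [[-0.96, 0.279, 0.002], [0.279, 0.96, -0.001], [-0.002, -0.0, -1.0]]
contact_force: [-1.7, 1.1, 7.0]
gripper_width: 0.333
finger_force: 60.1
```

Emit:
carry_out([
  {"dx":0,"dy":0,"dz":0.02,"yaw":0},
  {"dx":0,"dy":0,"dz":0.04,"yaw":0},
  {"dx":0,"dy":0,"dz":0.06,"yaw":0},
  {"dx":0,"dy":0,"dz":0.08,"yaw":0},
  {"dx":0,"dy":0,"dz":0.09,"yaw":0},
  {"dx":0,"dy":0,"dz":0.1,"yaw":0},
  {"dx":0,"dy":0,"dz":0.11,"yaw":0},
  {"dx":0,"dy":0,"dz":0.12,"yaw":0},
  {"dx":0,"dy":0,"dz":0.12,"yaw":0},
  {"dx":0,"dy":0,"dz":0.12,"yaw":0},
])

```text
clock: 14.05
position: [0.4821, -0.1641, 0.1311]
eef_rot: [[-0.96, 0.279, 0.001], [0.279, 0.96, -0.001], [-0.002, -0.0, -1.0]]
contact_force: [-0.7, 1.1, 6.4]
gripper_width: 0.33
finger_force: 60.1
```

Emit:
carry_out([
  {"dx":0,"dy":0,"dz":0.02,"yaw":0},
  {"dx":0,"dy":0,"dz":0.04,"yaw":0},
  {"dx":0,"dy":0,"dz":0.06,"yaw":0},
  {"dx":0,"dy":0,"dz":0.08,"yaw":0},
  {"dx":0,"dy":0,"dz":0.09,"yaw":0},
  {"dx":0,"dy":0,"dz":0.1,"yaw":0},
  {"dx":0,"dy":0,"dz":0.11,"yaw":0},
  {"dx":0,"dy":0,"dz":0.12,"yaw":0},
  {"dx":0,"dy":0,"dz":0.12,"yaw":0},
  {"dx":0,"dy":0,"dz":0.12,"yaw":0},
])

```text
clock: 15.3
position: [0.4821, -0.164, 0.1299]
eef_rot: [[-0.96, 0.279, 0.001], [0.279, 0.96, -0.001], [-0.002, -0.0, -1.0]]
contact_force: [-1.5, 1.3, 6.5]
gripper_width: 0.333
finger_force: 60.1
```

Emit:
carry_out([
  {"dx":0,"dy":0,"dz":0.02,"yaw":0},
  {"dx":0,"dy":0,"dz":0.04,"yaw":0},
  {"dx":0,"dy":0,"dz":0.06,"yaw":0},
  {"dx":0,"dy":0,"dz":0.08,"yaw":0},
  {"dx":0,"dy":0,"dz":0.09,"yaw":0},
  {"dx":0,"dy":0,"dz":0.1,"yaw":0},
  {"dx":0,"dy":0,"dz":0.11,"yaw":0},
  {"dx":0,"dy":0,"dz":0.12,"yaw":0},
  {"dx":0,"dy":0,"dz":0.12,"yaw":0},
  {"dx":0,"dy":0,"dz":0.12,"yaw":0},
])

```text
clock: 16.55
position: [0.4821, -0.1641, 0.1287]
eef_rot: [[-0.96, 0.279, 0.002], [0.279, 0.96, -0.001], [-0.002, -0.0, -1.0]]
contact_force: [-1.3, 0.8, 7.3]
gripper_width: 0.334
finger_force: 60.1
```

Emit:
carry_out([
  {"dx":0,"dy":0,"dz":0.02,"yaw":0},
  {"dx":0,"dy":0,"dz":0.04,"yaw":0},
  {"dx":0,"dy":0,"dz":0.06,"yaw":0},
  {"dx":0,"dy":0,"dz":0.08,"yaw":0},
  {"dx":0,"dy":0,"dz":0.09,"yaw":0},
  {"dx":0,"dy":0,"dz":0.1,"yaw":0},
  {"dx":0,"dy":0,"dz":0.11,"yaw":0},
  {"dx":0,"dy":0,"dz":0.12,"yaw":0},
  {"dx":0,"dy":0,"dz":0.12,"yaw":0},
  {"dx":0,"dy":0,"dz":0.12,"yaw":0},
])

```text
clock: 17.8
position: [0.4821, -0.1641, 0.1275]
eef_rot: [[-0.96, 0.279, 0.001], [0.279, 0.96, -0.001], [-0.002, -0.0, -1.0]]
contact_force: [-1.0, 1.6, 8.2]
gripper_width: 0.331
finger_force: 60.1
```

Emit:
carry_out([
  {"dx":0,"dy":0,"dz":0.02,"yaw":0},
  {"dx":0,"dy":0,"dz":0.04,"yaw":0},
  {"dx":0,"dy":0,"dz":0.06,"yaw":0},
  {"dx":0,"dy":0,"dz":0.08,"yaw":0},
  {"dx":0,"dy":0,"dz":0.09,"yaw":0},
  {"dx":0,"dy":0,"dz":0.1,"yaw":0},
  {"dx":0,"dy":0,"dz":0.11,"yaw":0},
  {"dx":0,"dy":0,"dz":0.12,"yaw":0},
  {"dx":0,"dy":0,"dz":0.12,"yaw":0},
  {"dx":0,"dy":0,"dz":0.12,"yaw":0},
])

```text
clock: 19.05
position: [0.4821, -0.164, 0.1263]
eef_rot: [[-0.96, 0.279, 0.001], [0.279, 0.96, -0.001], [-0.002, -0.0, -1.0]]
contact_force: [-1.4, 0.6, 7.2]
gripper_width: 0.332
finger_force: 60.1
```

Emit:
carry_out([
  {"dx":0,"dy":0,"dz":0.02,"yaw":0},
  {"dx":0,"dy":0,"dz":0.04,"yaw":0},
  {"dx":0,"dy":0,"dz":0.06,"yaw":0},
  {"dx":0,"dy":0,"dz":0.08,"yaw":0},
  {"dx":0,"dy":0,"dz":0.1,"yaw":0},
  {"dx":0,"dy":0,"dz":0.12,"yaw":0},
  {"dx":0,"dy":0,"dz":0.14,"yaw":0},
  {"dx":0,"dy":0,"dz":0.15,"yaw":0},
  {"dx":0,"dy":0,"dz":0.15,"yaw":0},
  {"dx":0,"dy":0,"dz":0.15,"yaw":0},
])

```text
clock: 20.3
position: [0.4821, -0.164, 0.1248]
eef_rot: [[-0.96, 0.279, 0.001], [0.279, 0.96, -0.001], [-0.002, -0.0, -1.0]]
contact_force: [-0.7, 1.2, 7.9]
gripper_width: 0.329
finger_force: 60.1
```

Emit:
carry_out([
  {"dx":0,"dy":0,"dz":0.02,"yaw":0},
  {"dx":0,"dy":0,"dz":0.04,"yaw":0},
  {"dx":0,"dy":0,"dz":0.06,"yaw":0},
  {"dx":0,"dy":0,"dz":0.08,"yaw":0},
  {"dx":0,"dy":0,"dz":0.1,"yaw":0},
  {"dx":0,"dy":0,"dz":0.12,"yaw":0},
  {"dx":0,"dy":0,"dz":0.14,"yaw":0},
  {"dx":0,"dy":0,"dz":0.15,"yaw":0},
  {"dx":0,"dy":0,"dz":0.15,"yaw":0},
  {"dx":0,"dy":0,"dz":0.15,"yaw":0},
])

```text
clock: 21.55
position: [0.4823, -0.1641, 0.1239]
eef_rot: [[-0.96, 0.279, 0.002], [0.279, 0.96, -0.001], [-0.003, -0.0, -1.0]]
contact_force: [-2.0, 1.8, 13.3]
gripper_width: 0.332
finger_force: 60.6
```

Run:
```python
from h import *
a=read_camera("side");cv2.imwrite("pics/c4.png",crop(a,222,200,60,75,8))
p=get_state()["position"];print(p)
for z in(p[2]-.0424,p[2]-.0424-.005):print((proj("side",[.4815,-.1638,z])-[222,200]+.5)*8)
```

```text
[ 0.48227881 -0.16415051  0.12389842]
[255.10821589 345.39853584]
[254.95396864 356.33364676]
```

View pics/c4.png

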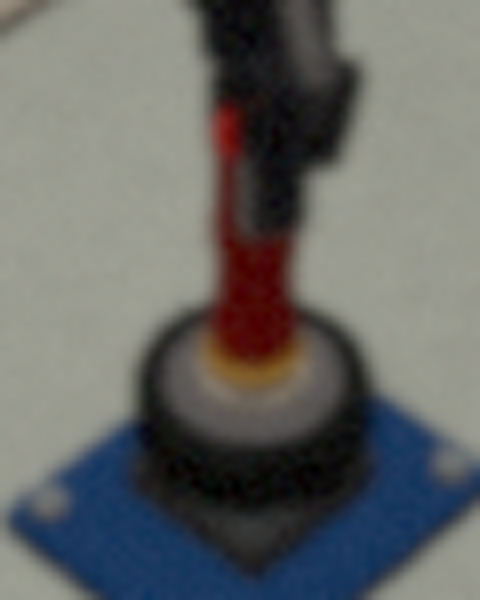

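The side crop shows the brass nut seated on the washer and hub (row ≈365) with the tool squarely on it. The force is rising: 13.3 N measured. I'll finish with a small extra press.

Emit:
carry_out([
  {"dx":0,"dy":0,"dz":0.01,"yaw":0},
  {"dx":0,"dy":0,"dz":0.02,"yaw":0},
  {"dx":0,"dy":0,"dz":0.03,"yaw":0},
  {"dx":0,"dy":0,"dz":0.04,"yaw":0},
  {"dx":0,"dy":0,"dz":0.05,"yaw":0},
  {"dx":0,"dy":0,"dz":0.06,"yaw":0},
  {"dx":0,"dy":0,"dz":0.07,"yaw":0},
  {"dx":0,"dy":0,"dz":0.08,"yaw":0},
  {"dx":0,"dy":0,"dz":0.08,"yaw":0},
  {"dx":0,"dy":0,"dz":0.08,"yaw":0},
])

```text
clock: 22.85
position: [0.4824, -0.1642, 0.1236]
eef_rot: [[-0.96, 0.279, 0.003], [0.279, 0.96, -0.002], [-0.003, -0.001, -1.0]]
contact_force: [-3.4, 2.7, 17.8]
gripper_width: 0.33
finger_force: 61.0
```

Emit:
carry_out([
  {"dx":0,"dy":0,"dz":-0.1,"yaw":0},
  {"dx":0,"dy":0,"dz":-0.3,"yaw":0},
  {"dx":0,"dy":0,"dz":-0.8,"yaw":0},
  {"dx":0,"dy":0,"dz":-1.6,"yaw":0},
  {"dx":0,"dy":0,"dz":-2.7,"yaw":0},
  {"dx":0,"dy":0,"dz":-4,"yaw":0},
  {"dx":0,"dy":0,"dz":-5.5,"yaw":0},
  {"dx":0,"dy":0,"dz":-7,"yaw":0},
  {"dx":0,"dy":0.5,"dz":-8.1,"yaw":0},
  {"dx":0,"dy":2,"dz":-8.4,"yaw":0},
])

```text
clock: 24.1
position: [0.4877, -0.1446, 0.2064]
eef_rot: [[-0.96, 0.28, 0.001], [0.28, 0.96, -0.0], [-0.001, -0.0, -1.0]]
contact_force: [0.7, -0.3, -0.6]
gripper_width: 0.33
finger_force: 59.3
```

Emit:
carry_out([
  {"dx":0.05,"dy":3,"dz":0,"yaw":0},
  {"dx":0.1,"dy":7,"dz":0,"yaw":0},
  {"dx":0.15,"dy":11.5,"dz":0,"yaw":0},
  {"dx":0.2,"dy":16,"dz":0,"yaw":0},
  {"dx":0.25,"dy":20.5,"dz":0,"yaw":0},
  {"dx":0.3,"dy":25,"dz":0,"yaw":0},
  {"dx":0.33,"dy":29.5,"dz":0,"yaw":0},
  {"dx":0.33,"dy":33,"dz":0,"yaw":0},
  {"dx":0.33,"dy":34.6,"dz":0,"yaw":0},
  {"dx":0.33,"dy":34.9,"dz":0,"yaw":0},
])

```text
clock: 25.35
position: [0.5812, 0.1923, 0.205]
eef_rot: [[-0.961, 0.278, -0.001], [0.278, 0.961, -0.0], [0.001, -0.001, -1.0]]
contact_force: [-0.2, -1.2, -2.2]
gripper_width: 0.331
finger_force: 59.4
```

Run:
```python
from h import *
a=read_camera("side");b=read_camera("top")
s=get_state();print(s["clock"],s["position"],s["contact_force"],s["gripper_width"])
cv2.imwrite("pics/c5.png",np.hstack([crop(a,228,222,52,60,7),crop(a,190,105,60,60,7)]))
```

```text
25.45 [0.58118893 0.19107624 0.20539377] [-0.5300906  -0.27149234 -1.81853146] 0.3287425789732926
```

View pics/c5.png

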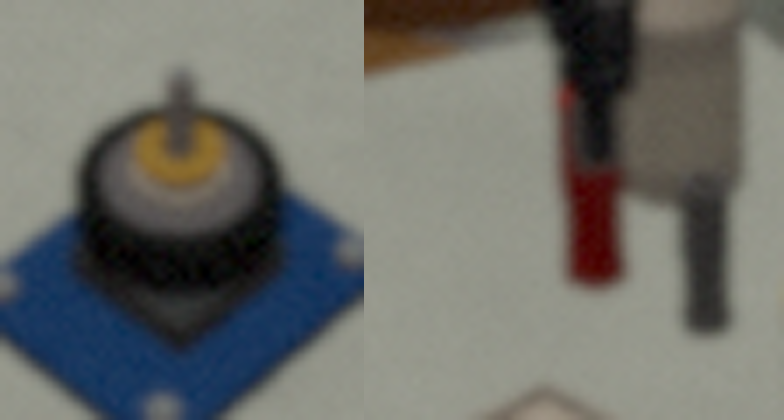

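The left crop shows the nut down flat on the hub and washer with the axle clear. The right crop shows the tool upright in the gripper above the tray. I'll lower it.

Emit:
carry_out([
  {"dx":0,"dy":0,"dz":0.5,"yaw":0},
  {"dx":0,"dy":0,"dz":2,"yaw":0},
  {"dx":0,"dy":0,"dz":4,"yaw":0},
  {"dx":0,"dy":0,"dz":6,"yaw":0},
  {"dx":0,"dy":0,"dz":8,"yaw":0},
  {"dx":0,"dy":0,"dz":10,"yaw":0},
  {"dx":0,"dy":0,"dz":12,"yaw":0},
  {"dx":0,"dy":0,"dz":13.5,"yaw":0},
  {"dx":0,"dy":0,"dz":14.5,"yaw":0},
  {"dx":0,"dy":0,"dz":15,"yaw":0},
])

```text
clock: 26.7
position: [0.5814, 0.1912, 0.0551]
eef_rot: [[-0.96, 0.279, -0.0], [0.279, 0.96, -0.0], [0.0, -0.0, -1.0]]
contact_force: [0.1, 0.1, -1.2]
gripper_width: 0.332
finger_force: 59.4
```

Emit:
carry_out([
  {"dx":0,"dy":0,"dz":0.1,"yaw":0},
  {"dx":0,"dy":0,"dz":0.2,"yaw":0},
  {"dx":0,"dy":0,"dz":0.3,"yaw":0},
  {"dx":0,"dy":0,"dz":0.4,"yaw":0},
  {"dx":0,"dy":0,"dz":0.5,"yaw":0},
  {"dx":0,"dy":0,"dz":0.6,"yaw":0},
  {"dx":0,"dy":0,"dz":0.7,"yaw":0},
  {"dx":0,"dy":0,"dz":0.8,"yaw":0},
  {"dx":0,"dy":0,"dz":0.9,"yaw":0},
  {"dx":0,"dy":0,"dz":0.93,"yaw":0},
])

```text
clock: 27.95
position: [0.5816, 0.1913, 0.0464]
eef_rot: [[-0.96, 0.279, 0.0], [0.279, 0.96, -0.0], [-0.0, 0.0, -1.0]]
contact_force: [-0.5, -0.0, 1.9]
gripper_width: 0.331
finger_force: 59.6
```

The tool's foot is on the tray floor. I'll open the fingers, then lift straight up.

Emit:
carry_out([
  {"dx":0,"dy":0,"dz":0,"yaw":0},
  {"dx":0,"dy":0,"dz":0,"yaw":0},
  {"dx":0,"dy":0,"dz":0,"yaw":0},
  {"dx":0,"dy":0,"dz":0,"yaw":0},
  {"dx":0,"dy":0,"dz":0,"yaw":0},
  {"dx":0,"dy":0,"dz":0,"yaw":0},
  {"dx":0,"dy":0,"dz":0,"yaw":0},
  {"dx":0,"dy":0,"dz":0,"yaw":0},
  {"dx":0,"dy":0,"dz":0,"yaw":0},
  {"dx":0,"dy":0,"dz":-0.1,"yaw":0},
], fingers=8.5)

```text
clock: 29.2
position: [0.5815, 0.1913, 0.0473]
eef_rot: [[-0.96, 0.279, -0.0], [0.279, 0.96, -0.0], [0.0, -0.0, -1.0]]
contact_force: [-0.1, -0.1, -0.3]
gripper_width: 0.991
finger_force: 0.0
```

Emit:
carry_out([
  {"dx":0,"dy":0,"dz":-0.5,"yaw":0},
  {"dx":0,"dy":0,"dz":-2,"yaw":0},
  {"dx":0,"dy":0,"dz":-4,"yaw":0},
  {"dx":0,"dy":0,"dz":-6,"yaw":0},
  {"dx":0,"dy":0,"dz":-8,"yaw":0},
  {"dx":0,"dy":0,"dz":-10,"yaw":0},
  {"dx":0,"dy":0,"dz":-12,"yaw":0},
  {"dx":0,"dy":0,"dz":-13.5,"yaw":0},
  {"dx":0,"dy":0,"dz":-14,"yaw":0},
  {"dx":0,"dy":0,"dz":-14,"yaw":0},
])

```text
clock: 30.45
position: [0.5815, 0.1913, 0.1873]
eef_rot: [[-0.96, 0.279, 0.0], [0.279, 0.96, 0.0], [-0.0, 0.0, -1.0]]
contact_force: [-0.6, 0.4, 0.8]
gripper_width: 0.993
finger_force: 0.0
```

Run:
```python
from h import *
a=read_camera("side");s=get_state();print(s["clock"],s["position"],s["gripper_width"])
cv2.imwrite("pics/c6.png",np.hstack([crop(a,185,130,75,80,5),crop(a,228,222,60,80,5)]))
```

```text
30.5 [0.58129609 0.19131715 0.1868152 ] 0.9928067257682329
```

View pics/c6.png

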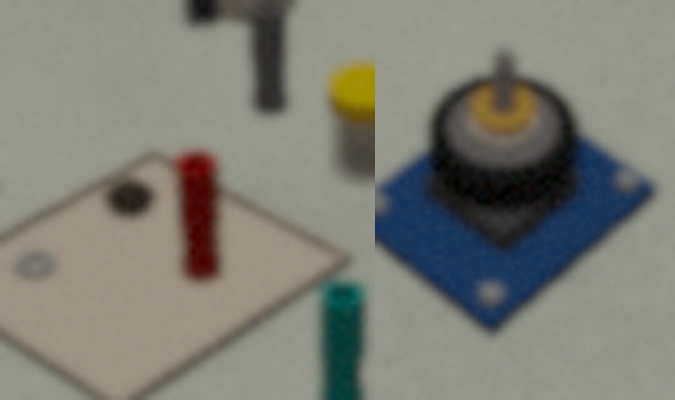

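The picture shows the tool upright in the tray at crop (198,215) and the nut seated on the hub at (503,107). The gripper is clear and the bystanders have not moved.

```bash
python3 -c "
from plant import *
print(hand_in())"
```

```text
the job is handed in; nothing more can be done
None
```

The push nut is pressed down onto the washer and hub (highest force read about 18 N, sampled only at the end of each move), the red tool stands upright in the tray again, and the job was handed in at 30.5 s; the small remaining wheel depression is inferred from the force readings, not seen directly.

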